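# Level the balance on the altar table with the missing weight

### The job

The red tin of incense on one pan of the little green balance weighs 300 g, and a 100 g brass weight already stands on the other pan. Pick out the one loose brass weight that is still missing and stand it upright on the pan beside that 100 g weight, so that the beam comes to rest level with the tin still on its own pan. Do not disturb the pair of porcelain elephants.

Things in the scene. Friction and masses are not known exactly. Their poses are not given: they have to be found in the camera images.
- balance: Fixed green balance, 139 mm high. Origin: under its base centre, z up, y along the beam, x roughly away from the robot. Two round steel pans centred at y = +130 and -130 mm, flat floor 122 mm across, rim 5 mm; floor 109 mm above the table when level, 117 when high, 101 when low. Pans stay horizontal; where a weight stands on its pan does not matter. The pans' -x halves are free (x = -30 mm suits).
- beam (a joint): Tilt of the balance's beam (rad): 0 level, positive when the pan on the +y side is high; stops at +-0.06. Which pan carries the tin varies: that pan starts low, the one with the 100 g weight high. 3 g of difference tilts it by about 0.01 rad. It swings slowly, settling in about 2 s; a push of about 2 N lowers the high pan.
- tin: Round incense tin, red with a brass lid, 300 g, 50 mm in diameter, 52 mm tall. Origin: centre of its underside. It stands on one pan and the 100 g weight on the other, each about 30 mm from its pan's centre towards the balance's +x.
- w200: Loose brass 200 g weight, upright on the table right or left of the balance: round body 31.5 mm in diameter, 28 mm tall, 19 mm knob above, 44 mm overall. Origin: centre of its underside. Two more loose brass weights of like shape stand on the table, 80 mm or more away: a smaller 100 g (25 mm in diameter, 35 tall, as on the pan) and a larger 500 g (43 mm in diameter, 60 tall).
- elephants: Pair of white and blue porcelain elephants, 75 mm tall, on one wooden plinth 120 by 130 mm, standing loose on the table to the left of the balance. Origin: centre of the plinth's underside.

How it is judged (in metres and radians):
At the end, for the whole second after the job is handed in: The beam is at rest within 0.025 rad (1.4 degrees) of level; the tin stands on its pan and the 200 g weight on the other one, both upright within 10 degrees, at rest, their undersides 103 to 116 mm above the table (value of joint beam between -0.025 and 0.025 rad and velocity of joint beam between -0.05 and 0.05 rad/s and z of tin in the frame of balance between 0.103 and 0.116 m and angle between each of tin, w200's own z axis and vertical below 0.17 rad and linear speed of each of tin, w200 below 0.02 m/s and z of w200 in the frame of balance between 0.103 and 0.116 m and ((y of tin in the frame of balance above 0 m and y of w200 in the frame of balance below 0 m) or (y of tin in the frame of balance below 0 m and y of w200 in the frame of balance above 0 m))); the robot touches nothing.
It fails at once if the porcelain elephants are shifted or knocked (by more than 20 mm) (distance of elephants from where it was at the start of the episode above 0.02 m).
It also fails if it takes over 48 s, if anything falls off the work surface, if the arm or the gripper's body presses on something with over 40 N, if the wrist force passes 120 N, or if a joint passes its speed limit or range.

### The arm

A 6-joint arm with a two-finger parallel gripper is mounted at the origin on the work surface. World frame = base frame: x ahead of the robot, y to its left, z up, the work surface at z = 0. Lengths are in m, angles in degrees, forces in N, time in s.
With the tool pointing down it reaches from about 0.4 to 0.825 m from the base axis. Payload 7 kg.
Tool frame: the origin (TCP) lies at the centre of the arm's flange, where the gripper is bolted on; the fingertips stand 178 mm ahead of it and the grasp point (between the pads) lies 159 mm ahead of it (ctrl.hold_point_z is the distance from the TCP to the grasp point, in m); z points along the fingers, y is the line along which they close (so a half turn about z gives the same grasp; the last joint's range is limited). The gripper opens to 88 mm and grips with 3 to 60 N. Pads are 19 mm wide; open, the fingers measure 130 mm over their backs; the gripper's body (78 mm by 193 mm) begins 47 mm behind the grasp point.
Start: joints at [84.173, 20.546, 0.682, 0, -70.136, -16.507], TCP at [0.257, 0.624, 0.405] pointing down, gripper open.
Joint ranges: [-176.03, 176.03], [-82.01, 121.73], [-58.28, 71.71], [-173.87, 95.51], [-174.79, -0.11], [-173.66, 173.66]. Speed limits (degrees/s): [136.94, 136.94, 172.46, 180, 180, 180].

### API

Orientations are given as [roll, pitch, yaw] about the fixed x, y, z axes, in that order (R = Rz(yaw) Ry(pitch) Rx(roll)).
In Python, from plant import ctrl gives the robot as it stands.
- The arm moves only by the shell command python3 -m inch 'ROWS'. ROWS is JSON, one flat list of numbers, 7 for each row, row after row: the closure, from 0 (fully open) to 1 (shut), then the shift along the tool's x, y, z in mm, then the turn, a rotation vector about the tool's x, y, z in degrees. In form: [hand, x, y, z, wx, wy, wz, hand, x, y, z, wx, wy, wz, ...]. A call has 1 to 5 rows; each row is the pose to reach, as a shift and turn from the pose commanded when the call began, along the tool's axes at that moment; what a row does not reach only later rows make up. A row lasts 1/10 s, in which the tool goes at most 50 mm and 8.59 degrees, less where a joint would pass 70% of its speed; a pose out of reach is approached as far as the arm can. A call with a gripper value outside its range is refused whole. The fingers move at their own pace and stop on an object; the grip force is fixed at half the most. Time passes only in rows, so rows that repeat a pose let the fingers close. It gives the time, the measured TCP pose, the force, the opening and the grip force at its end, in the units of the state.
- ctrl.get_obs(): the state, without advancing time (a new reading comes with each control period).
- ctrl.snapshot(name): name is "side" or "top" or "wrist"; returns a dict with "frame" (384x512x3 uint8, red, green, blue), "K" (3x3 intrinsics, pixels), "R" (3x3) and "t" (3): a world point X has camera coordinates R X + t. Camera axes: x right, y down, z forward; pixel columns grow to the right and rows downward; lengths in m; the calibration is good to about 2 mm. A picture is of the moment at which its call begins. There is no depth.
- ctrl.close_job(): hands the job in; it is judged then, once.
Trained networks look in a picture, given as the dict that the camera call returned (one of the last four; its "shot" number tells which), for a name from the list of things; names that differ only in an ending like _2 or _b are one class to them, and where a whole thing is asked for, a point or a joint stands for the part that bears it (a point fixed in the world has none). Each returns a list of dicts, best first, with "p" (0 to 1); they miss things now and then, are a little off and sometimes report something else, mostly with a low value. They report only what shows in the picture. A call takes as long as a camera call.
- ctrl.recognise(picture, thing): "location" ([x, y, z] in m, in world coordinates, good to about 4 mm: the middle of the surface that is visible of it).
- ctrl.trace(picture, thing): "pixels" (384x512 bool, what is visible of it).
- ctrl.mark_of(picture, thing): "location" ([x, y, z] in m, in world coordinates, good to about 4 mm: a listed point, or the origin of a listed thing).
The state is a dict: "clock": time; "joint_pos": joint angles; "qvel": joint speeds; "tau": joint torques, N m; "tool_pos": TCP position; "orientation": TCP orientation; "force": force on the tool from outside, world axes, zero at the start; "moment": the same for the moment, N m; "opening": finger opening in m; "gripper_force": force on a finger pad.
Only numpy, scipy, OpenCV 4.12 (cv2) and the standard library are available. Lean on these libraries where they do the work, as an engineer would, in place of code of your own. Each camera call takes 0.05 s, during which the arm holds its last target. There are 200 camera calls.

## Working session

There is one attempt and no reset: what is moved stays moved. The work goes in short steps, Python scripts to look and compute and a shell command to move; the robot and the scene stay as the last step left them, time stands still between calls to the robot, and variables do not carry over. Pictures are saved under pics/ and viewed, at most 10 in all, crops included, and the job is handed in when it is done.

```bash
mkdir -p pics; ls; python3 - <<'E'
from plant import ctrl
import cv2,numpy as np
o=ctrl.get_obs();print(o['clock'],o['tool_pos'],o['orientation'],o['opening'])
a=ctrl.snapshot("top");b=ctrl.snapshot("side")
for n,p in(("top",a),("side",b)):
    for t in("balance","tin","w200","elephants"):
        for f in("mark_of","recognise"):
            print(n,t,f,[(np.round(d['location'],3).tolist(),round(d['p'],2)) for d in getattr(ctrl,f)(p,t)][:4])
cv2.imwrite("pics/a.png",cv2.cvtColor(np.vstack([a['frame'],b['frame']]),cv2.COLOR_RGB2BGR)[:,:])
im=np.hstack([a['frame'],b['frame']]);cv2.imwrite("pics/a.png",cv2.cvtColor(cv2.resize(im,(800,300)),cv2.COLOR_RGB2BGR))
cv2.imwrite("pics/top.png",cv2.cvtColor(a['frame'],cv2.COLOR_RGB2BGR))
print(ctrl.get_obs()['clock'])
E
```

```text
pics
0.0 [0.25643255 0.62416452 0.40371004] [ 1.79902927e+02 -9.39459727e-03 -2.23401313e+01] 0.08753508231045758
top balance mark_of [([0.535, 0.02, -0.0], 0.76)]
top balance recognise [([0.525, 0.008, 0.101], 0.59)]
top tin mark_of [([0.521, 0.159, 0.102], 0.63)]
top tin recognise []
top w200 mark_of [([0.419, 0.34, -0.004], 0.61)]
top w200 recognise []
top elephants mark_of [([0.68, 0.434, 0.003], 0.82)]
top elephants recognise [([0.664, 0.429, 0.012], 0.69)]
side balance mark_of [([0.531, 0.022, 0.002], 0.65)]
side balance recognise [([0.516, 0.024, 0.101], 0.61)]
side tin mark_of [([0.522, 0.158, 0.106], 0.67)]
side tin recognise [([0.515, 0.168, 0.152], 0.76)]
side w200 mark_of [([0.421, 0.344, -0.002], 0.55)]
side w200 recognise [([0.412, 0.347, 0.027], 0.57)]
side elephants mark_of [([0.678, 0.431, 0.005], 0.95)]
side elephants recognise [([0.655, 0.436, 0.017], 0.75), ([0.517, 0.023, 0.102], 0.45)]
0.9
```

View pics/top.png

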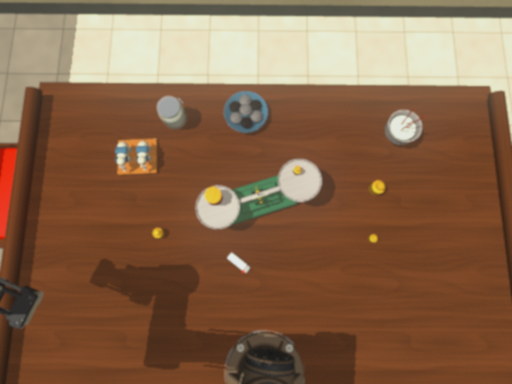

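View pics/a.png

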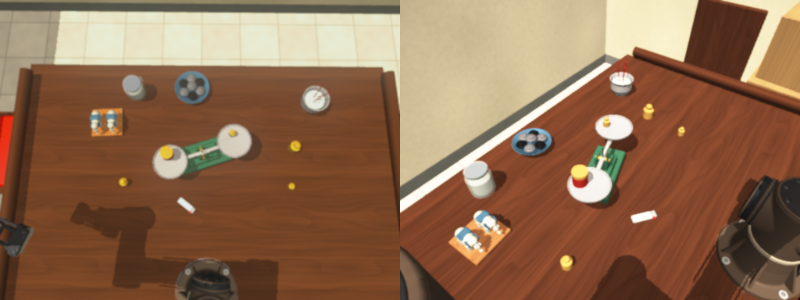

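Top view: the loose weights are at px (158,233) on the left, (378,187), the largest, and (373,238), the smallest. That makes the left one the w200, at about (0.42, 0.342), which agrees with the network. The tin pan is at px (217,207), the +y side. The 100 g pan is at px (300,180).

```bash
cat > h.py <<'E'
from plant import ctrl
import numpy as np
from scipy.spatial.transform import Rotation as R
def ray(p,uv,z):
    c=-p['R'].T@p['t'];d=p['R'].T@np.linalg.inv(p['K'])@np.array([*uv,1.]);return c+d*(z-c[2])/d[2]
def to(x,y,z,yaw):
    "print shift/turn to TCP target, tool down"
    o=ctrl.get_obs();r=R.from_euler('xyz',o['orientation'],degrees=True)
    g=R.from_euler('xyz',[180,0,yaw],degrees=True)
    print('shift',np.round(r.inv().apply(np.array([x,y,z])-o['tool_pos'])*1000,1),'turn',np.round((r.inv()*g).as_rotvec(degrees=True),1))
E
python3 - <<'E'
from h import *
import cv2
for n in("top","side"):
    p=ctrl.snapshot(n);f=p['frame']
    hsv=cv2.cvtColor(f,cv2.COLOR_RGB2HSV)
    m=((hsv[...,1]<60)&(hsv[...,2]>140)).astype(np.uint8)
    nn,l,s,c=cv2.connectedComponentsWithStats(m)
    for i in range(1,nn):
        if 600<s[i,4]<3000:
            u=(s[i,0]+(s[i,2]-1)/2,s[i,1]+(s[i,3]-1)/2)
            print(n,s[i],u,ray(p,u,.106),ray(p,u,.122))
p=ctrl.snapshot("top")
print(ray(p,(158,233),.035))
m=[d for d in ctrl.trace(p,"w200")]
for d in m[:2]:
    v,u=np.nonzero(d['pixels']);print(d['p'],u.mean(),v.mean(),len(u),ray(p,(u.mean(),v.mean()),.03))
to(.42,.342,.30,-22.3)
E
```

```text
top [388 110  34  32 829] (np.float64(404.5), np.float64(125.5)) [ 0.75382046 -0.43877773  0.106     ] [ 0.7475605  -0.43173225  0.122     ]
top [ 196  159  126   70 2835] (np.float64(258.5), np.float64(193.5)) [0.53262006 0.02022357 0.106     ] [0.52971064 0.0203165  0.122     ]
side [ 419    0   91  104 2155] (np.float64(464.0), np.float64(51.5)) [ 0.35272742 -1.18525821  0.106     ] [ 0.34808801 -1.14414621  0.122     ]
side [ 214  147   84  113 2928] (np.float64(255.5), np.float64(203.0)) [0.5289652  0.04551659 0.106     ] [0.5202092  0.05787998 0.122     ]
[0.41633848 0.33675135 0.035     ]
0.53 157.63541666666666 233.10416666666666 96 [0.41633805 0.33926433 0.03      ]
shift [258.5 199.  104.7] turn [-0.  0. -0.]
```

```bash
python3 -m inch '[0,50,40,10,0,0,0, 0,100,80,25,0,0,0, 0,150,115,50,0,0,0, 0,200,155,80,0,0,0, 0,230,178,100,0,0,0]'; python3 -m inch '[0,29,21,5,0,0,0, 0,29,21,5,0,0,0, 0,29,21,5,0,0,0]'; python3 - <<'E'
from h import *
import cv2
t=ctrl.snapshot("top")
a=ray(t,(217.5,207),.106);b=ray(t,(300,180.5),.122);print(a,b,np.linalg.norm(a[:2]-b[:2]))
d=(a-b)[:2];c=np.array([.533,.021]);yaw=np.arctan2(-d[0],d[1]);print('balance yaw',np.degrees(yaw))
u=np.array([-np.sin(yaw),np.cos(yaw)]);ex=np.array([np.cos(yaw),np.sin(yaw)])
print('tinpan',c+.13*u,'pan',c-.13*u,'target',c-.13*u-.03*ex)
o=ctrl.get_obs();print(o['clock'],o['tool_pos'],o['orientation'])
w=ctrl.snapshot("wrist")
for f in("mark_of","recognise"):print([(d['location'],d['p']) for d in getattr(ctrl,f)(w,"w200")][:2])
for d in ctrl.trace(w,"w200")[:1]:
    v,uu=np.nonzero(d['pixels']);print(len(uu),uu.min(),uu.max(),v.min(),v.max(),ray(w,(uu.mean(),v.mean()),.03))
cv2.imwrite("pics/w.png",cv2.cvtColor(w['frame'],cv2.COLOR_RGB2BGR))
E
```

```text
clock: 1.6
tool_pos: [0.3752, 0.4173, 0.3296]
orientation: [-179.9, -0.0, -22.3]
force: [0.8, 0.6, -0.0]
opening: 0.0875
gripper_force: 0.0
clock: 1.9
tool_pos: [0.394, 0.3879, 0.3248]
orientation: [-180.0, -0.0, -22.4]
force: [0.8, -0.5, 0.2]
opening: 0.0877
gripper_force: 0.0
[0.49048858 0.14322472 0.106     ] [ 0.57033843 -0.10423664  0.122     ] 0.26002523624980967
balance yaw 17.883647158814153
tinpan [0.49307895 0.14471867] pan [ 0.57292105 -0.10271867] target [ 0.54437059 -0.11193122]
1.95 [0.39369873 0.38872294 0.32496619] [-1.79943542e+02 -1.17729974e-02 -2.23647633e+01]
[([0.4143, 0.3447, 0.0047], 0.58)]
[([0.4159, 0.3476, 0.0307], 0.63)]
1201 277 316 120 159 [0.41975266 0.34367086 0.03      ]
```

View pics/w.png

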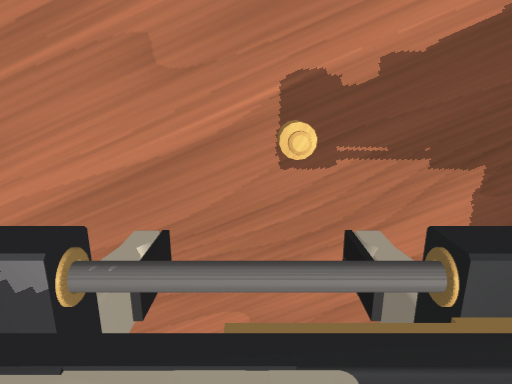

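The weight is the brass round at px (297,140), about 40 px wide, and stands alone. I'll move above it.

```bash
python3 - <<'E'
from h import *
w=ctrl.snapshot("wrist")
a=ray(w,(277,140),.015);b=ray(w,(316.5,140),.015);print('diam',np.linalg.norm(a-b)); print(ray(w,(297,139.5),.02))
to(.418,.3435,.25,-22.3)
E
```

```text
diam 0.03372431083070212
[0.41765529 0.34318303 0.02      ]
shift [40.5 33.  74.7] turn [-0. -0.  0.]
```

```bash
python3 -m inch '[0,20,16,25,0,0,0, 0,40,33,50,0,0,0, 0,40,33,75,0,0,0, 0,40,33,75,0,0,0, 0,40,33,75,0,0,0]'; python3 - <<'E'
from h import *
w=ctrl.snapshot("wrist")
for d in ctrl.trace(w,"w200")[:1]:
    v,uu=np.nonzero(d['pixels']);print(d['p'],len(uu),uu.min(),uu.max(),v.min(),v.max(),ray(w,((uu.min()+uu.max())/2,(v.min()+v.max())/2),.022))
to(.418,.3435,.186,-22.3)
E
```

```text
clock: 2.7
tool_pos: [0.4179, 0.3435, 0.2499]
orientation: [180.0, -0.0, -22.3]
force: [0.6, 0.4, 0.1]
opening: 0.0879
gripper_force: 0.0
0.67 2166 232 281 184 240 [0.41973583 0.34286534 0.022     ]
shift [ 0.1  0.6 64.9] turn [-0.1 -0.   0. ]
```

```bash
python3 -m inch '[0,1,0,25,0,0,0, 0,1,0,50,0,0,0, 0,1,0,64,0,0,0, 0,1,0,64,0,0,0, 0,1,0,64,0,0,0]'; python3 -m inch '[1,0,0,0,0,0,0, 1,0,0,0,0,0,0, 1,0,0,0,0,0,0, 1,0,0,0,0,0,0, 1,0,0,0,0,0,0]';python3 -m inch '[1,0,0,0,0,0,0, 1,0,0,0,0,0,0, 1,0,0,0,0,0,0, 1,0,0,0,0,0,0, 1,0,0,0,0,0,0]'
```

```text
clock: 3.3
tool_pos: [0.4191, 0.3432, 0.1867]
orientation: [-179.9, -0.0, -22.3]
force: [0.4, 0.7, 0.3]
opening: 0.0874
gripper_force: 0.0
clock: 3.8
tool_pos: [0.4189, 0.3424, 0.1857]
orientation: [-180.0, -0.0, -22.3]
force: [-0.6, -0.6, 0.9]
opening: 0.0531
gripper_force: 0.0
clock: 4.3
tool_pos: [0.4189, 0.3424, 0.1855]
orientation: [180.0, 0.0, -22.3]
force: [0.5, -0.0, -1.0]
opening: 0.0307
gripper_force: 30.0
```

Opening 31 mm matches the 200 g weight. I'll lift it, then move on.

```bash
python3 -m inch '[1,0,0,-30,0,0,0, 1,0,0,-75,0,0,0, 1,0,0,-120,0,0,0, 1,0,0,-165,0,0,0, 1,0,0,-200,0,0,0]'; python3 -m inch '[1,0,0,0,0,0,0, 1,0,0,0,0,0,0]'; python3 - <<'E'
from h import *
to(.544,-.112,.385,17.9)
E
```

```text
clock: 4.8
tool_pos: [0.4187, 0.3422, 0.3883]
orientation: [-179.9, -0.0, -22.3]
force: [1.1, 0.4, -1.7]
opening: 0.0309
gripper_force: 30.0
clock: 5.0
tool_pos: [0.4186, 0.3421, 0.3859]
orientation: [-179.9, 0.0, -22.4]
force: [-0.3, 0.6, -2.5]
opening: 0.0303
gripper_force: 30.0
shift [2.887e+02 3.723e+02 2.000e-01] turn [ -0.1  -0.  -40.3]
```

```bash
python3 -m inch '[1,22,29,0,0,0,0, 1,47,60,0,0,0,0, 1,74,95,0,0,0,0, 1,101,130,0,0,0,0, 1,128,165,0,0,0,0]'; python3 -m inch '[1,27,35,0,0,0,0, 1,54,70,0,0,0,0, 1,81,105,0,0,0,0, 1,108,140,0,0,0,0, 1,130,168,0,0,0,0]';  python3 -m inch '[1,16,20,0,0,0,-6, 1,30,39,0,0,0,-14, 1,30,39,0,0,0,-22, 1,30,39,0,0,0,-30, 1,30,39,0,0,0,-38]'; python3 -m inch '[1,0,0,0,0,0,-2, 1,0,0,0,0,0,-2, 1,0,0,0,0,0,-2]'; python3 - <<'E'
from h import *
import cv2
to(.544,-.112,.315,17.9)
print(ctrl.get_obs()['joint_pos'])
t=ctrl.snapshot("wrist");s=ctrl.snapshot("side")
for p in(t,s):
  for n in("balance","tin"):print(n,[(np.round(d['location'],3),round(d['p'],2)) for d in ctrl.mark_of(p,n)][:2])
cv2.imwrite("pics/c.png",cv2.cvtColor(cv2.resize(np.hstack([t['frame'],s['frame']]),(800,300)),cv2.COLOR_RGB2BGR))
E
```

```text
clock: 5.5
tool_pos: [0.4741, 0.1393, 0.3836]
orientation: [179.8, 0.1, -22.3]
force: [1.2, 0.4, -1.7]
opening: 0.0307
gripper_force: 30.0
clock: 6.0
tool_pos: [0.5306, -0.0659, 0.3833]
orientation: [179.9, 0.2, -22.4]
force: [1.1, 1.3, -2.1]
opening: 0.0308
gripper_force: 30.0
clock: 6.5
tool_pos: [0.5434, -0.1115, 0.383]
orientation: [-179.9, 0.2, 15.9]
force: [-0.0, -0.0, -2.4]
opening: 0.0307
gripper_force: 30.0
clock: 6.8
tool_pos: [0.5436, -0.1111, 0.3841]
orientation: [-180.0, 0.1, 17.6]
force: [0.1, 0.1, -2.6]
opening: 0.0304
gripper_force: 30.0
shift [ 0.3  1.  69.1] turn [-0.   0.1 -0.3]
[ 8.66260747e+00  1.01789286e+01 -1.63222560e+01 -2.00006721e-02
 -6.36443775e+01  9.89225708e+01]
balance [(array([0.536, 0.022, 0.005]), 0.57)]
tin []
balance [(array([0.536, 0.02 , 0.   ]), 0.92)]
tin [(array([0.522, 0.158, 0.103]), 0.94)]
```

View pics/c.png

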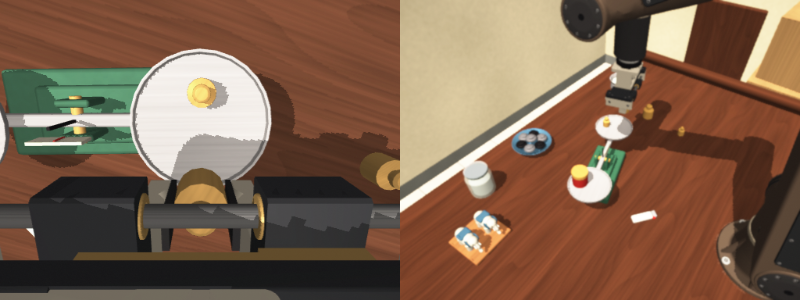

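The wrist view shows the 100 g pan straight ahead, the held weight over its near half and the 100 g weight on its far half. The tin is still on its own pan. I'll descend.

```bash
python3 -m inch '[1,0,1,25,0,0,0, 1,0,1,50,0,0,0, 1,0,1,68,0,0,0, 1,0,1,70,0,0,0, 1,0,1,70,0,0,0]'; python3 -m inch '[1,0,0,3,0,0,0, 1,0,0,6,0,0,0, 1,0,0,9,0,0,0, 1,0,0,10,0,0,0, 1,0,0,10,0,0,0]';python3 -m inch '[1,0,0,1,0,0,0, 1,0,0,2,0,0,0, 1,0,0,2,0,0,0]'
```

```text
clock: 7.6
tool_pos: [0.5443, -0.1121, 0.3157]
orientation: [180.0, 0.0, 17.7]
force: [-0.5, 0.6, -1.2]
opening: 0.0301
gripper_force: 30.0
clock: 8.1
tool_pos: [0.5441, -0.1121, 0.3055]
orientation: [-180.0, 0.0, 17.7]
force: [-1.2, 0.9, -1.3]
opening: 0.0304
gripper_force: 30.0
clock: 8.4
tool_pos: [0.5441, -0.1121, 0.3034]
orientation: [-180.0, 0.0, 17.7]
force: [-0.2, 0.1, -1.5]
opening: 0.0305
gripper_force: 30.0
```

```bash
for i in 1 2; do :; done; python3 -m inch '[1,0,0,1,0,0,0, 1,0,0,2,0,0,0, 1,0,0,3,0,0,0, 1,0,0,3,0,0,0, 1,0,0,3,0,0,0]'; python3 -m inch '[1,0,0,1,0,0,0, 1,0,0,2,0,0,0, 1,0,0,3,0,0,0, 1,0,0,3,0,0,0, 1,0,0,3,0,0,0]'; python3 - <<'E'
from h import *
import cv2
s=ctrl.snapshot("side");p=s['frame'][110:290,170:330]
cv2.imwrite("pics/d.png",cv2.cvtColor(cv2.resize(p,None,fx=3.3,fy=3.3),cv2.COLOR_RGB2BGR))
E
```

```text
clock: 8.9
tool_pos: [0.5443, -0.1121, 0.3006]
orientation: [180.0, -0.0, 17.7]
force: [-0.3, 0.1, -0.5]
opening: 0.0306
gripper_force: 30.0
clock: 9.4
tool_pos: [0.5442, -0.1121, 0.2975]
orientation: [180.0, 0.0, 17.7]
force: [0.1, -1.2, 0.4]
opening: 0.0305
gripper_force: 30.0
```

View pics/d.png

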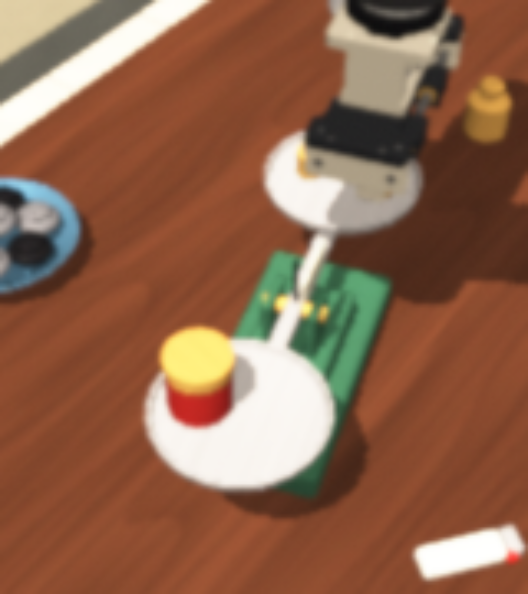

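The force change of about 2 N shows the weight resting on the pan at about 112 mm. I'll release it.

```bash
python3 -m inch '[0.6,0,0,0,0,0,0, 0.5,0,0,0,0,0,0, 0.35,0,0,0,0,0,0, 0.35,0,0,0,0,0,0, 0.35,0,0,0,0,0,0]'; python3 -m inch '[0.35,0,0,0,0,0,0, 0.35,0,0,-5,0,0,0, 0.35,0,0,-15,0,0,0, 0.35,0,0,-30,0,0,0, 0.35,0,0,-50,0,0,0]';  python3 -m inch '[0.35,-10,0,-40,0,0,0, 0.35,-50,0,-60,0,0,0, 0.35,-95,0,-60,0,0,0, 0.35,-95,0,-60,0,0,0, 0.35,-95,0,-60,0,0,0]'; python3 -m inch '[0.35,0,0,0,0,0,0, 0.35,0,0,0,0,0,0, 0.35,0,0,0,0,0,0, 0.35,0,0,0,0,0,0, 0.35,0,0,0,0,0,0]'; python3 -m inch '[0.35,0,0,0,0,0,0, 0.35,0,0,0,0,0,0, 0.35,0,0,0,0,0,0, 0.35,0,0,0,0,0,0, 0.35,0,0,0,0,0,0]';  python3 -m inch '[0.35,0,0,0,0,0,0, 0.35,0,0,0,0,0,0, 0.35,0,0,0,0,0,0, 0.35,0,0,0,0,0,0, 0.35,0,0,0,0,0,0]' ; python3 - <<'E'
from h import *
import cv2
s=ctrl.snapshot("side");p=s['frame'][110:290,170:330];w=ctrl.snapshot("wrist")
for q in (s,w):
  for n in("tin","w200"):print(n,[(np.round(d['location'],3),round(d['p'],2)) for d in ctrl.mark_of(q,n)][:2])
f=np.hstack([cv2.resize(p,(400,450)),cv2.resize(w['frame'],(400,450))])
cv2.imwrite("pics/e.png",cv2.cvtColor(f,cv2.COLOR_RGB2BGR))
E
```

```text
clock: 9.95
tool_pos: [0.5442, -0.1121, 0.2975]
orientation: [-180.0, 0.0, 17.7]
force: [0.3, 0.3, -0.1]
opening: 0.0559
gripper_force: 0.0
clock: 10.45
tool_pos: [0.544, -0.1121, 0.3483]
orientation: [-180.0, 0.1, 17.7]
force: [0.3, 0.2, -0.5]
opening: 0.0569
gripper_force: 0.0
clock: 10.95
tool_pos: [0.4528, -0.1413, 0.4091]
orientation: [180.0, -0.2, 17.6]
force: [0.8, -0.3, -0.1]
opening: 0.0565
gripper_force: 0.0
clock: 11.45
tool_pos: [0.454, -0.1408, 0.4072]
orientation: [-180.0, 0.0, 17.7]
force: [0.0, -0.3, -0.6]
opening: 0.0568
gripper_force: 0.0
clock: 11.95
tool_pos: [0.4536, -0.141, 0.4075]
orientation: [180.0, -0.0, 17.7]
force: [0.2, -0.1, 0.4]
opening: 0.0566
gripper_force: 0.0
clock: 12.45
tool_pos: [0.4537, -0.1409, 0.4075]
orientation: [180.0, -0.0, 17.7]
force: [0.6, -0.1, -0.2]
opening: 0.0567
gripper_force: 0.0
tin [(array([0.522, 0.157, 0.112]), 0.96)]
w200 [(array([ 0.547, -0.112,  0.107]), 0.42)]
tin []
w200 [(array([ 0.539, -0.109,  0.113]), 0.65)]
```

View pics/e.png

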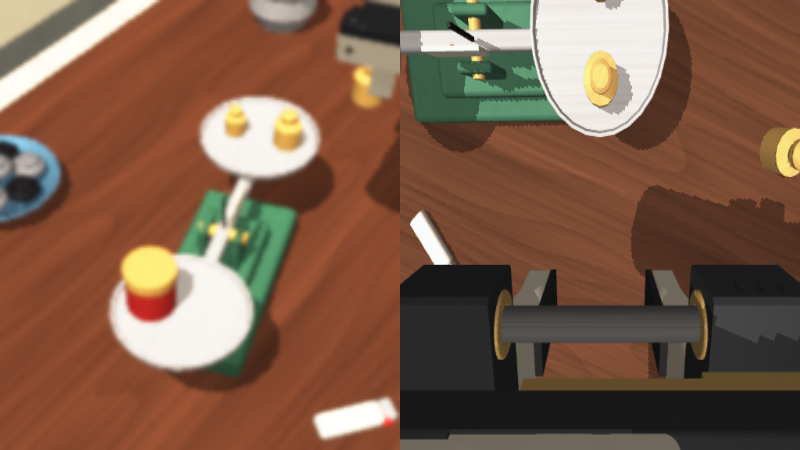

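The w200 stands upright beside the 100 g weight (crop px 288,130). The tin is on its own pan, both undersides read about 110 mm, so the beam is level. The gripper is clear. I'll let it settle a bit longer and hand in.

```bash
for k in 1; do python3 -m inch '[0.35,0,0,0,0,0,0, 0.35,0,0,0,0,0,0, 0.35,0,0,0,0,0,0, 0.35,0,0,0,0,0,0, 0.35,0,0,0,0,0,0]'; python3 -m inch '[0.35,0,0,0,0,0,0, 0.35,0,0,0,0,0,0, 0.35,0,0,0,0,0,0, 0.35,0,0,0,0,0,0, 0.35,0,0,0,0,0,0]'; done >/dev/null; python3 -c "
from plant import ctrl
print(ctrl.close_job())"
```

```text
the job is handed in; nothing more can be done
None
```

I stood the 200 g weight upright beside the 100 g weight; in the last look the beam was level to within measurement and the tin was on its own pan, and the job is handed in (no verdict was returned).

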